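Slide the alignment plate out over the counter edge

ROBOT

A 7-joint arm with a two-finger parallel gripper is mounted at the origin on the work surface. World frame = base frame: x ahead of the robot, y to its left, z up, the work surface at z = 0. Lengths are in m, angles in rad, forces in N, time in s.
With the tool pointing down it reaches from about 0.425 to 0.925 m from the base axis. Payload 6.8 kg.
Tool frame: the origin (TCP) lies midway between the tips of the shut fingers; the grasp point (between the pads) lies 19 mm behind it; z points along the fingers, y is the direction in which the jaws open and shut (so a half turn about z gives the same grasp; the last joint's range is limited). The gripper opens to 85 mm and grips with 20 to 120 N. Pads are 22 mm wide; open, the fingers measure 114 mm over their backs; the gripper's body (76 mm by 85 mm) begins 54 mm behind the grasp point. The pads swing forward as they close: fully open they stand 13 mm farther back than shut.
Start: joints at [1.128, 0.477, 0.022, 1.555, -0.011, 1.109, -0.083], TCP at [0.222, -0.638, 0.231] pointing down, gripper open.
Joint ranges: [-2.96, 2.96], [-0.34, 2.1], [-1.41, 1.46], [0.24, 2.44], [-1.37, 4.51], [0.17, 1.92], [-2.96, 2.96]. Speed limits (rad/s): [2.39, 2.39, 3.14, 3.14, 3.14, 3.14, 3.14].

INTERFACE

Orientations are given as a unit quaternion [w, x, y, z].
In Python, from station import bot gives the robot as it stands. The module is installed in compiled form; this text tells all that it offers.
- The arm moves only by the tool play_rows, never from a script. Its argument "motion" is a list of rows, each a list of 2 entries, a list of its own where there are three numbers: the shift along the tool's x, y, z as a fraction of full scale, then the turn, a rotation vector about the tool's x, y, z as a fraction of full scale. In form: [[[tx, ty, tz], [rx, ry, rz]], ...]. A call has 1 to 8 rows; each row is the pose to reach, as a shift and turn from the pose measured when the call began, along the tool's axes at that moment, turning the shorter way round; what a row does not reach only later rows make up. Full scale, the value 1, is 400 mm for a shift and 360 degrees for a turn. A row lasts 1/10 s, in which the tool goes at most 50 mm and 8.59 degrees, less where a joint would pass 70% of its speed; a pose out of reach is approached as far as the arm can. A call with a number of a shift or a turn outside -1 to 1 is refused whole. A call with a gripper value outside its range is refused whole. "fingers" is the finger opening in mm, from 0 to 85.4, set as the call begins (left out, the last holds). The fingers move at their own pace and stop on an object; "grip_force" is the grip in N (left out, the last holds). Time passes only in rows, so rows that repeat a pose let the fingers close. It gives the time, the measured TCP pose, the force and the opening at its end, in the units of the state.
- bot.get_obs(): the state, without advancing time (a new reading comes with each control period).
- bot.read_camera(name): name is "scene" or "top" or "wrist"; returns a dict with "pixels" (480x640x3 uint8, red, green, blue), "range_z" (480x640 float32, m along the optical axis (not along the pixel's ray), 0 where there is no reading), "fovy" (degrees; the focal length in pixels is half the picture's height over the tangent of half this angle, whatever the lens; pixels are square), "cx", "cy" (the principal point, pixels), "pose" (4x4, takes a point from camera to world coordinates). Camera axes: x right, y down, z forward; pixel columns grow to the right and rows downward; lengths in m; the calibration is good to about 2 mm. A picture is of the moment at which its call begins.
- bot.hand_in(): hands the job in, once; it reports no verdict.
The state is a dict: "t": time; "q": joint angles; "joint_vel": joint speeds; "joint_torque": joint torques, N m; "eef_pos": TCP position; "tool_rot": TCP orientation; "contact_force": force on the tool from outside, world axes, zero at the start; "torque": the same for the moment, N m; "gripper_width": opening from 0.0 (shut) to 1.0 (fully open).
Only numpy, scipy, OpenCV 4.12 (cv2) and the standard library are available. Lean on these libraries where they do the work, as an engineer would, in place of code of your own. Each camera call takes 0.05 s, during which the arm holds its last target.

TASK

The thin black alignment plate lies flat on the counter, where nobody can get a nail under it. With the fingertips, slide it along the counter - never picking it up or tipping it - until the end with the round spindle hole sticks out 40 mm (within a centimetre either way) past the front edge, square to the edge and with that end wholly above the width of the open pull-out tray, ready for the technician to take. Leave the pull-out tray and the headshell, stylus guard, cup and white tray where they are.

Things in the scene. Friction and masses are not known exactly. Their poses are not given: they have to be found in the camera images.
- counter: White laminate counter, 1300 mm wide, 400 mm deep, top at height 0, slab 30 mm thick. Its origin lies on the top surface at the middle of the front edge (the edge away from the robot); x points horizontally outwards past the front edge, y along the edge, z up. The counter is fixed but stands differently each time. The open pull-out tray is always centred on this origin along y.
- plate: Black alignment plate: flat rectangle 150 mm long (its x), 90 mm wide (y), 5 mm thick, about 0.2 kg, loose, white printed grids, a spindle hole in a silver ring near its +x end. Origin: centre of its underside. Starts flat on the counter behind the edge, +x end towards the edge, up to 20 degrees askew, up to 90 mm aside of the pull-out tray's middle. Stops when no longer pushed.
- plate_end (a point): Middle of the plate's +x short side (the end with the spindle hole), half-way up its thickness: 75 mm from the plate's centre. This end has to overhang the front edge.
- tray_front (a point): Top middle of the outer face of the pull-out tray's front panel, 38 mm below the counter top. The grey tray runs under the counter and stands 100 to 150 mm out of the front edge; its inside is 180 mm wide along the edge, 40 mm deep, with a cork floor. It slides easily: leave it.
- headshell: Silver aluminium headshell, 64 x 35 x 15 mm with its finger lift, lying on the counter; origin: centre of its underside. Bystander.
- guard: Orange hard silicone stylus guard, 32 x 20 x 15 mm, on the counter; origin: centre of its underside. Bystander.
- cup: Blue ceramic cup, 76 mm across and 85 mm tall, upright on the counter; origin: centre of its underside. Bystander. The headshell, guard and cup swap places; all stand at least 230 mm to one or the other side of the pull-out tray's middle.
- pptray: White polypropylene stacking tray, 228 x 148 x 42 mm, holding a set of steel tweezers, on the counter; origin: centre of its underside. Bystander.
Not all that is in view belongs to the job. Several things have the shape of the plate; the one meant has the colours described above.

How it is judged:
By the outcome, as a careful person would: the job done as asked, in the order asked, and still so for the second after the job is handed in, with the robot touching nothing.
It also fails if it takes over 72 s, if anything falls off the work surface, if the arm or the gripper's body presses on something with over 40 N, if the wrist force passes 120 N, or if a joint passes its speed limit or range.

## Working session

There is one attempt and no reset: what is moved stays moved. The work goes in short steps, Python scripts to look and compute and a tool call to move; the robot and the scene stay as the last step left them, time stands still between calls to the robot, and variables do not carry over. Pictures are saved under pics/ and viewed, and the job is handed in when it is done.

Besides the shell and the picture viewer there is one more tool, called after ">>>" as name(argument=value, ...), one argument or row to a line, values as JSON. play_rows: Moves the arm, as the interface text tells. Shift numbers are shares of 400 mm and turn numbers shares of 360 degrees, none past 1 either way. Its arguments: {"type":"object","properties":{"motion":{"type":"array"},"fingers":{"type":"number"},"grip_force":{"type":"number"}},"required":["motion"]}

```bash
mkdir -p pics; cat > h.py <<'E'
import numpy as np, cv2
from scipy.spatial.transform import Rotation as R
from station import bot
def cam(n):
    c=bot.read_camera(n); return c
def save(c,name): cv2.imwrite('pics/'+name+'.png',c['pixels'][:,:,::-1])
def f(c): return 240/np.tan(np.radians(c['fovy'])/2)
def ray(c,u,v):
    F=f(c); u=np.atleast_1d(u).astype(float); v=np.atleast_1d(v).astype(float)
    d=np.stack([(u-c['cx'])/F,(v-c['cy'])/F,np.ones_like(u)],-1)
    P=np.array(c['pose']); return P[:3,3], d@P[:3,:3].T
def onplane(c,u,v,z):
    o,d=ray(c,u,v); return o+d*((z-o[2])/d[:,2])[:,None]
def bydepth(c,u,v):
    o,d=ray(c,u,v); return o+d*c['range_z'][np.asarray(v,int),np.asarray(u,int)][...,None]
def rot(o): 
    q=o['tool_rot']; return R.from_quat([q[1],q[2],q[3],q[0]])
E
python3 - <<'E'
from h import *
np.set_printoptions(precision=4,suppress=True)
for n in ['scene','top','wrist']:
    c=cam(n); save(c,n+'0'); print(n,c['fovy'],c['cx'],c['cy'],np.array(c['pose']))
print(bot.get_obs())
E
```

```text
scene 43.03652823710968 307.4923868849755 242.02181500852956 [[-0.2576  0.8386 -0.4801  1.3457]
 [ 0.9662  0.2189 -0.136   0.3174]
 [-0.009  -0.4989 -0.8666  1.4224]
 [ 0.      0.      0.      1.    ]]
top 50.53554065696578 316.71707412675863 245.1594460083348 [[ 0.0234 -0.9966  0.0794  0.4325]
 [-0.9996 -0.022   0.0182  0.0967]
 [-0.0164 -0.0798 -0.9967  1.2097]
 [ 0.      0.      0.      1.    ]]
wrist 59.764271039266454 320.11087063568016 237.03677060768288 [[ 0.3292 -0.8938 -0.3045  0.2996]
 [-0.9443 -0.3119 -0.1053 -0.6113]
 [-0.0009  0.3222 -0.9467  0.3736]
 [ 0.      0.      0.      1.    ]]
{'t': 0.15, 'q': array([ 1.1279,  0.4776,  0.0223,  1.5562, -0.0115,  1.1093, -0.0831]), 'joint_vel': array([ 0.0002, -0.0001, -0.0015, -0.0025,  0.001 ,  0.0005,  0.0024]), 'joint_torque': array([  0.0034, -59.6923,   1.6107, -28.1492,   0.0127,   0.0065,
         0.    ]), 'eef_pos': array([ 0.2216, -0.6371,  0.2305]), 'tool_rot': array([-0.0007,  0.986 ,  0.1666, -0.0002]), 'contact_force': array([ 0.4096, -1.0647, -0.9011]), 'torque': array([0.0062, 0.0061, 0.0553]), 'gripper_width': 0.9978394711345938}
```

View pics/scene0.png

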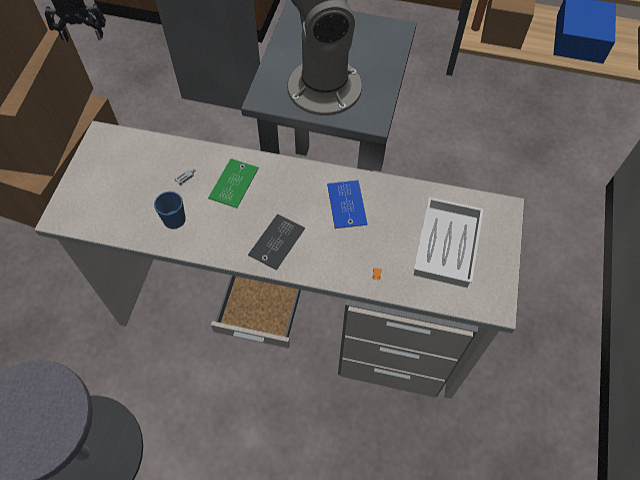

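View pics/top0.png

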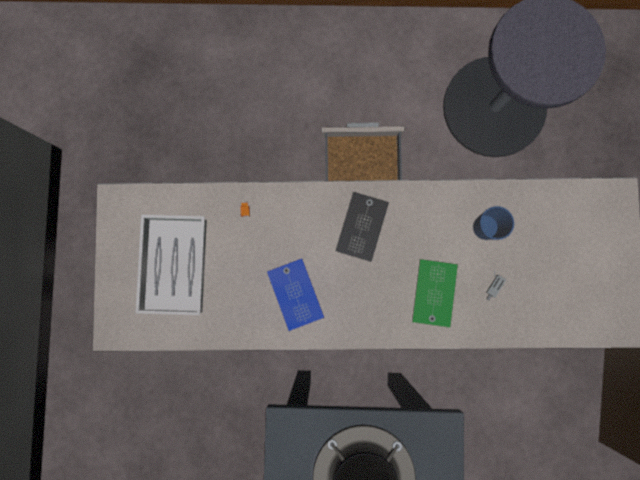

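View pics/wrist0.png

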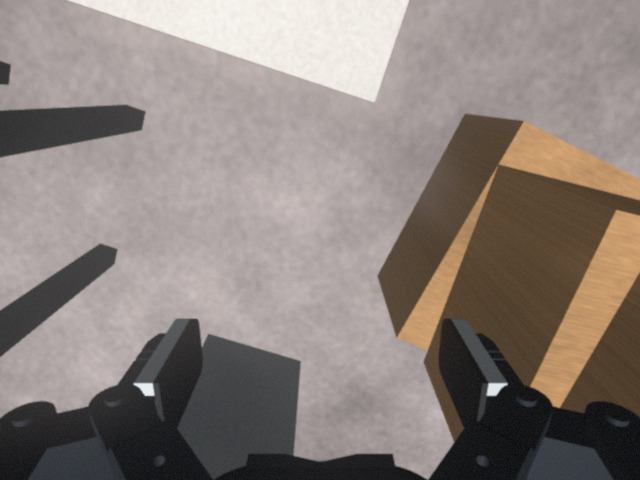

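The top view shows the black plate at about (362,227), its hole end up at (369,203). The front edge is near row 181, the cork tray is at columns 327–398, and the blue and green decoys lie at either side. Next I'll measure these.

```bash
cat > meas.py <<'E'
from h import *
np.set_printoptions(precision=4,suppress=True)
def linefit(p):
    vx,vy,x,y=cv2.fitLine(p[:,:2].astype(np.float32),cv2.DIST_HUBER,0,.001,.001).ravel(); return np.array([vx,vy]),np.array([x,y])
def platemask(c,roi):
    im=c['pixels'].astype(int); m=((im.max(2)<100)).astype(np.uint8)
    r=np.zeros_like(m); u0,v0,u1,v1=roi; r[v0:v1,u0:u1]=1; m*=r
    m=cv2.morphologyEx(m,cv2.MORPH_CLOSE,np.ones((5,5)))
    cs,_=cv2.findContours(m,cv2.RETR_EXTERNAL,cv2.CHAIN_APPROX_NONE)
    return max(cs,key=cv2.contourArea)[:,0,:]
E
python3 - <<'E'
from meas import *
c=cam('top'); d=c['range_z']
uu,vv=np.meshgrid(np.arange(210,600,7),np.arange(195,340,5))
p=bydepth(c,uu.ravel(),vv.ravel()); z=p[:,2]; print('z pct',np.percentile(z,[5,25,50,75,95]))
zc=np.median(z)
# front edge
im=c['pixels'].astype(int)
g=im.min(2)
us=[];vs=[]
for u in list(range(105,320,5))+list(range(410,630,5)):
    col=g[165:195,u]; k=np.where((col[:-1]<150)&(col[1:]>=150))[0]
    if len(k): us.append(u); vs.append(165+k[0]+ (150-col[k[0]])/(col[k[0]+1]-col[k[0]]))
p=onplane(c,us,vs,zc); dv,p0=linefit(p); print('edge',dv,p0,len(us), np.std((p[:,:2]-p0)@np.array([-dv[1],dv[0]])))
# left/right ends
print('ends',onplane(c,[97,638],[183,178],zc))
print('g',g[150:195:3,250], im[225,350],im[160,340],im[155,300],im[250,250])
k=platemask(c,(325,186,400,270)); r=cv2.minAreaRect(k.astype(np.float32)); print(r)
b=cv2.boxPoints(r); q=onplane(c,b[:,0],b[:,1],zc+.005); print('corners',q); print(np.linalg.norm(np.diff(q,axis=0),axis=1))
# cork tray
hsv=cv2.cvtColor(c['pixels'],cv2.COLOR_RGB2HSV)
m=cv2.inRange(hsv[100:185,300:430],(5,90,60),(25,255,255)); n=np.argwhere(m); print('cork',n.min(0)+[100,300],n.max(0)+[100,300])
for v in (140,150,160,170):
    print(v,im[v,318:334].tolist()[::1][:16:2]); print(np.round(bydepth(c,np.arange(316,412,4),np.full(24,v))[:,1:],3).tolist())
E
```

```text
z pct [-0.0034 -0.0007  0.001   0.003   0.0076]Traceback (most recent call last):
  File "<stdin>", line 13, in <module>
  File "meas.py", line 4, in linefit
    vx,vy,x,y=cv2.fitLine(p[:,:2].astype(np.float32),cv2.DIST_HUBER,0,.001,.001).ravel(); return np.array([vx,vy]),np.array([x,y])
              ~~~~~~~~~~~^^^^^^^^^^^^^^^^^^^^^^^^^^^^^^^^^^^^^^^^^^^^^^^^^^^^^^^
cv2.error: OpenCV(4.12.0) /io/opencv/modules/imgproc/src/linefit.cpp:50: error: (-215:Assertion failed) count > 0 in function 'fitLine2D_wods'
```

```bash
cat >> meas.py <<'E'
def edge(c,zc=0.):
    g=cv2.GaussianBlur(c['pixels'].min(2).astype(np.float32),(5,1),0)
    us=[];vs=[]
    for u in list(range(105,320,5))+list(range(410,470,5))+list(range(530,630,5)):
        col=g[165:195,u]; dd=np.diff(col); th=(col[:8].mean()+col[-8:].mean())/2
        k=np.where((col[:-1]<th)&(col[1:]>=th))[0]
        if len(k): us.append(u); vs.append(165+k[0]+(th-col[k[0]])/(col[k[0]+1]-col[k[0]]))
    p=onplane(c,us,vs,zc); return linefit(p)+(p,)
E
python3 - <<'E'
from meas import *
c=cam('top'); zc=0.
im=c['pixels'].astype(int); g=im.min(2)
dv,p0,p=edge(c); print('edge',dv,p0,len(p),np.std((p[:,:2]-p0)@np.array([-dv[1],dv[0]])))
print('ends',onplane(c,[97,638],[183,178],zc))
print('g',g[150:195:3,250], im[225,350],im[155,300],im[250,250])
k=platemask(c,(325,186,400,270)); r=cv2.minAreaRect(k.astype(np.float32)); print(r)
b=cv2.boxPoints(r); q=onplane(c,b[:,0],b[:,1],zc+.005); print('corners',q); print(np.linalg.norm(np.diff(q,axis=0),axis=1))
hsv=cv2.cvtColor(c['pixels'],cv2.COLOR_RGB2HSV)
m=cv2.inRange(hsv[100:185,300:430],(5,90,60),(25,255,255)); n=np.argwhere(m); print('cork',n.min(0)+[100,300],n.max(0)+[100,300])
for v in (130,160,170):
    print(v,g[v,316:332],g[v,392:410]); 
uu=np.arange(316,412,4)
print(np.round(bydepth(c,uu,np.full(24,165))[:,1:],3).tolist())
print(np.round(bydepth(c,uu,np.full(24,130)),3).tolist())
E
```

```text
edge [ 0.0315 -0.9995] [0.6842 0.1131] 75 0.0005817428269406566
ends [[ 0.6685  0.6558  0.    ]
 [ 0.7067 -0.6444  0.    ]]
g [ 85  80  80  79  90  86  87  89  88  84  87 140 134 141 136] [62 62 68] [99 92 91] [148 140 137]
((361.8200378417969, 226.21177673339844), (37.584556579589844, 62.133026123046875), 16.389541625976562)
corners [[ 0.5162  0.075   0.005 ]
 [ 0.6602  0.036   0.005 ]
 [ 0.6364 -0.0505  0.005 ]
 [ 0.493  -0.0108  0.005 ]]
[0.1492 0.0897 0.1488]
cork [136 328] [180 397]
130 [ 86  88  90  86  87  94 127 135 135 138 138 138 137 128 131 129] [131 127 127 125 121 123 125 121 120 127 131 115  98  87  89  94  91  91]
160 [85 87 87 88 91 90 87 93 87 81 76 79 72 58 56 57] [52 56 56 57 56 52 51 60 75 80 90 97 95 92 95 92 94 91]
170 [90 87 90 88 88 88 87 85 91 82 83 75 65 62 58 59] [55 54 52 55 61 55 45 56 79 86 90 94 94 94 86 92 90 86]
[[0.143, -0.749], [0.127, -0.742], [0.111, -0.743], [0.096, -0.077], [0.086, -0.074], [0.075, -0.081], [0.065, -0.079], [0.055, -0.076], [0.045, -0.077], [0.034, -0.081], [0.024, -0.082], [0.014, -0.074], [0.004, -0.079], [-0.007, -0.08], [-0.017, -0.075], [-0.027, -0.078], [-0.037, -0.075], [-0.048, -0.077], [-0.059, -0.087], [-0.068, -0.078], [-0.079, -0.082], [-0.084, -0.044], [-0.202, -0.76], [-0.214, -0.737]]
[[1.039, 0.146, -0.737], [1.043, 0.13, -0.748], [0.821, 0.108, -0.034], [0.822, 0.098, -0.036], [0.822, 0.088, -0.036], [0.821, 0.078, -0.033], [0.821, 0.068, -0.032], [0.822, 0.058, -0.034], [0.824, 0.048, -0.042], [0.825, 0.038, -0.042], [0.824, 0.028, -0.039], [0.823, 0.018, -0.038], [0.822, 0.008, -0.034], [0.824, -0.002, -0.04], [0.823, -0.012, -0.036], [0.825, -0.022, -0.039], [0.825, -0.032, -0.041], [0.823, -0.042, -0.034], [0.826, -0.052, -0.041], [0.824, -0.062, -0.035], [0.824, -0.071, -0.034], [0.826, -0.082, -0.04], [1.049, -0.199, -0.748], [1.049, -0.215, -0.748]]
```

```bash
cat >> meas.py <<'E'
def go(targets):
    o=bot.get_obs(); A=rot(o); p=np.array(o['eef_pos'])
    h=np.degrees(np.arctan2(*A.as_matrix()[[1,0],0]))
    print('t',o['t'],'pos',p,'head',h,'tilt z',A.as_matrix()[:,2],'F',o['contact_force'],'w',o['gripper_width'])
    for x,y,z,hd in targets:
        a=np.radians(hd); B=R.from_matrix(np.array([[np.cos(a),np.sin(a),0],[np.sin(a),-np.cos(a),0],[0,0,-1]]))
        s=A.inv().apply(np.array([x,y,z])-p)/.4; w=(A.inv()*B).as_rotvec()/(2*np.pi)
        print((x,y,z,hd),np.round(s,4).tolist(),np.round(w,4).tolist())
E
python3 - <<'E'
from meas import *
go([(.46,-.3,.2,0),(.469,.0416,.2,-15.2),(.469,.0416,.05,-15.2)])
E
```

```text
t 0.25 pos [ 0.2217 -0.6373  0.2309] head 19.183972511402157 tilt z [-0.0003  0.0008 -1.    ] F [-0.503   0.0054  0.1044] w 0.9993317474832475
(0.46, -0.3, 0.2, 0) [0.8397, -0.6005, 0.0776] [-0.0001, 0.0, 0.0533]
(0.469, 0.0416, 0.2, -15.2) [1.1416, -1.3997, 0.0783] [-0.0001, 0.0, 0.0955]
(0.469, 0.0416, 0.05, -15.2) [1.1416, -1.3994, 0.4533] [-0.0001, 0.0, 0.0955]
```

>>> play_rows(
  motion=[
    [[0.84, -0.6, 0.078], [0, 0, 0.053]],
    [[0.84, -0.6, 0.078], [0, 0, 0.053]],
    [[0.84, -0.6, 0.078], [0, 0, 0.053]],
    [[0.84, -0.6, 0.078], [0, 0, 0.053]],
    [[0.84, -0.6, 0.078], [0, 0, 0.053]],
    [[0.84, -0.6, 0.078], [0, 0, 0.053]],
    [[0.84, -0.6, 0.078], [0, 0, 0.053]],
    [[0.84, -0.6, 0.078], [0, 0, 0.053]],
  ],
  fingers=50,
)

```text
t: 1.05
eef_pos: [0.4529, -0.3101, 0.201]
tool_rot: [-0.0, 1.0, 0.001, 0.0]
contact_force: [0.5, -1.2, 0.8]
gripper_width: 0.586
```

```bash
python3 - <<'E'
from meas import *
go([(.469,.0416,.15,-15.2),(.469,.0416,.03,-15.2)])
E
```

```text
t 1.05 pos [ 0.4529 -0.3101  0.201 ] head 0.09480686834204158 tilt z [ 0.0001  0.0005 -1.    ] F [ 0.4744 -1.197   0.8412] w 0.5855939092461298
(0.469, 0.0416, 0.15, -15.2) [0.0418, -0.879, 0.1279] [-0.0001, -0.0, 0.0425]
(0.469, 0.0416, 0.03, -15.2) [0.0417, -0.8789, 0.4279] [-0.0001, -0.0, 0.0425]
```

>>> play_rows(
  motion=[
    [[0.042, -0.879, 0.128], [0, 0, 0.0425]],
    [[0.042, -0.879, 0.128], [0, 0, 0.0425]],
    [[0.042, -0.879, 0.128], [0, 0, 0.0425]],
    [[0.042, -0.879, 0.128], [0, 0, 0.0425]],
    [[0.042, -0.879, 0.128], [0, 0, 0.0425]],
    [[0.042, -0.879, 0.128], [0, 0, 0.0425]],
    [[0.042, -0.879, 0.128], [0, 0, 0.0425]],
    [[0.042, -0.879, 0.128], [0, 0, 0.0425]],
  ],
)

```text
t: 1.85
eef_pos: [0.4687, 0.0478, 0.1497]
tool_rot: [-0.001, 0.992, -0.128, -0.0]
contact_force: [-0.7, 0.3, -0.5]
gripper_width: 0.586
```

```bash
python3 - <<'E'
from meas import *
go([(.469,.0416,.03,-15.2),(.469,.0416,.012,-15.2)])
c=cam('wrist'); save(c,'wrist1')
E
```

```text
t 1.85 pos [0.4687 0.0478 0.1497] head -14.728882815705498 tilt z [ 0.0001  0.0029 -1.    ] F [-0.6757  0.3046 -0.5301] w 0.5860820505231819
(0.469, 0.0416, 0.03, -15.2) [0.0048, 0.0157, 0.2992] [-0.0005, 0.0001, 0.0013]
(0.469, 0.0416, 0.012, -15.2) [0.0049, 0.0159, 0.3442] [-0.0005, 0.0001, 0.0013]
```

View pics/wrist1.png

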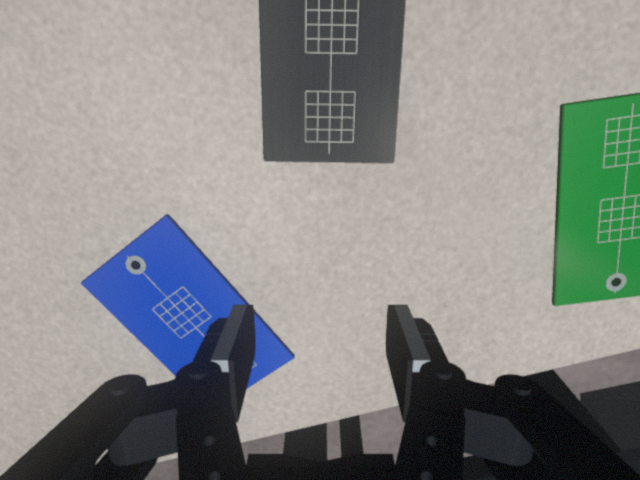

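The plate's rear edge, at row 161 and columns 264–394, lies squarely ahead of the fingers, which are centred near column 320. Next I'll descend to just above the counter.

>>> play_rows(
  motion=[
    [[0.005, 0.016, 0.12], [-0.0005, 0, 0.0013]],
    [[0.005, 0.016, 0.24], [-0.0005, 0, 0.0013]],
    [[0.005, 0.016, 0.31], [-0.0005, 0, 0.0013]],
    [[0.005, 0.016, 0.344], [-0.0005, 0, 0.0013]],
    [[0.005, 0.016, 0.344], [-0.0005, 0, 0.0013]],
    [[0.005, 0.016, 0.344], [-0.0005, 0, 0.0013]],
  ],
)

```text
t: 2.5
eef_pos: [0.4695, 0.0392, 0.0124]
tool_rot: [0.001, 0.991, -0.133, -0.0]
contact_force: [-0.4, 0.1, -0.4]
gripper_width: 0.587
```

```bash
python3 - <<'E'
from meas import *
go([(.469,.0416,.00,-15.2)])
c=cam('wrist'); save(c,'wrist2')
E
```

```text
t 2.5 pos [0.4695 0.0392 0.0124] head -15.32062299544436 tilt z [-0.0008 -0.0013 -1.    ] F [-0.3668  0.0736 -0.3662] w 0.5873924863281473
(0.469, 0.0416, 0.0, -15.2) [-0.0027, -0.0055, 0.031] [0.0002, 0.0001, -0.0003]
```

View pics/wrist2.png

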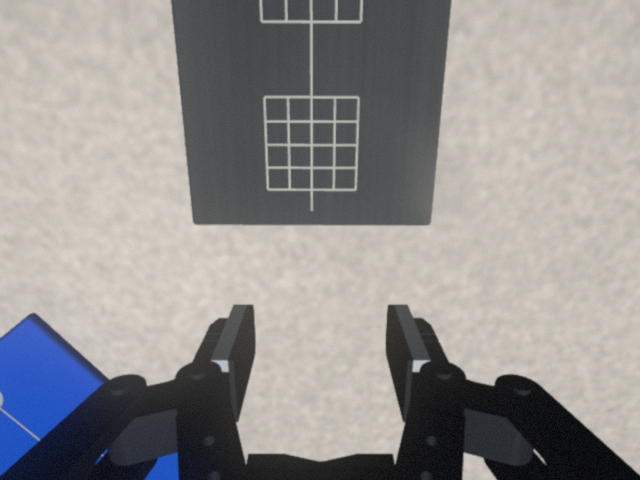

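>>> play_rows(
  motion=[
    [[-0.003, -0.004, 0.008], [0, 0, 0]],
    [[-0.003, -0.004, 0.014], [0, 0, 0]],
    [[-0.003, -0.004, 0.019], [0, 0, 0]],
    [[-0.003, -0.004, 0.022], [0, 0, 0]],
    [[-0.003, -0.004, 0.022], [0, 0, 0]],
  ],
)

```text
t: 3.05
eef_pos: [0.4691, 0.0414, 0.004]
tool_rot: [0.0, 0.991, -0.133, 0.0]
contact_force: [0.7, -0.5, 0.3]
gripper_width: 0.586
```

>>> play_rows(
  motion=[
    [[0, 0, 0.004], [0, 0, 0]],
    [[0, 0, 0.008], [0, 0, 0]],
    [[0, 0, 0.01], [0, 0, 0]],
  ],
)

```text
t: 3.35
eef_pos: [0.469, 0.0414, -0.0002]
tool_rot: [0.001, 0.991, -0.133, 0.0]
contact_force: [0.1, -0.0, -0.2]
gripper_width: 0.584
```

>>> play_rows(
  motion=[
    [[0, 0, 0.003], [0, 0, 0]],
    [[0, 0, 0.005], [0, 0, 0]],
    [[0, 0, 0.005], [0, 0, 0]],
  ],
)

```text
t: 3.65
eef_pos: [0.4689, 0.0414, -0.0023]
tool_rot: [0.001, 0.991, -0.133, -0.0]
contact_force: [-0.4, -0.7, 0.2]
gripper_width: 0.583
```

>>> play_rows(
  motion=[
    [[0, 0, 0.003], [0, 0, 0]],
    [[0, 0, 0.005], [0, 0, 0]],
    [[0, 0, 0.005], [0, 0, 0]],
  ],
)

```text
t: 3.95
eef_pos: [0.4691, 0.0414, -0.003]
tool_rot: [0.001, 0.991, -0.133, 0.0]
contact_force: [-5.9, -1.0, 20.1]
gripper_width: 0.585
```

```bash
python3 - <<'E'
from meas import *
go([(.469,.0416,-.0012,-15.2),(.469+.015*np.cos(np.radians(-15.2)),.0416+.015*np.sin(np.radians(-15.2)),-.0012,-15.2)])
E
```

```text
t 3.95 pos [ 0.4691  0.0414 -0.003 ] head -15.308346010487705 tilt z [ 0.0003 -0.0014 -1.    ] F [-5.8773 -0.9767 20.1035] w 0.5845362791443016
(0.469, 0.0416, -0.0012, -15.2) [-0.0004, -0.0004, -0.0046] [0.0002, -0.0001, -0.0003]
(np.float64(0.48347524741708464), np.float64(0.037667162320387026), -0.0012, -15.2) [0.0371, -0.0005, -0.0046] [0.0002, -0.0001, -0.0003]
```

>>> play_rows(
  motion=[
    [[0, 0, -0.0045], [0, 0, 0]],
    [[0, 0, -0.0045], [0, 0, 0]],
    [[0.01, 0, -0.0045], [0, 0, 0]],
    [[0.02, 0, -0.0045], [0, 0, 0]],
    [[0.03, 0, -0.0045], [0, 0, 0]],
    [[0.037, 0, -0.0045], [0, 0, 0]],
    [[0.037, 0, -0.0045], [0, 0, 0]],
  ],
)

```text
t: 4.65
eef_pos: [0.484, 0.0373, -0.0013]
tool_rot: [0.001, 0.991, -0.133, 0.0]
contact_force: [-0.1, 0.6, -0.5]
gripper_width: 0.584
```

```bash
python3 - <<'E'
from meas import *
c=cam('wrist'); save(c,'wrist3')
# plan: COM arc from plate pose, heading -15.2 -> 1.8
def tcp(com,h,off=.086): a=np.radians(h); return com[0]-off*np.cos(a),com[1]-off*np.sin(a),-.0012,h
com=np.array([.5765,.0125]); h=-15.2; T=[]
for i in range(12):
    h2=h+17/12; a=np.radians((h+h2)/2); com=com+.005*np.array([np.cos(a),np.sin(a)]); h=h2; T.append(tcp(com,h))
print('com',com)
go([tcp([.5765,.0125],-15.2)]+T)
E
```

```text
com [0.6359 0.0055]
t 4.7 pos [ 0.4835  0.0374 -0.0013] head -15.322928235536617 tilt z [ 0.0002 -0.0014 -1.    ] F [ 0.3051  0.7618 -0.4265] w 0.5871645535451189
(np.float64(0.49350858147538124), np.float64(0.035048269363114365), -0.0012, -15.2) [0.0256, -0.0009, -0.0003] [0.0002, -0.0001, -0.0003]
(np.float64(0.4978174084484448), np.float64(0.03173838626404781), -0.0012, -13.783333333333333) [0.0382, 0.0043, -0.0003] [0.0002, -0.0001, -0.0043]
(np.float64(0.5022067485560735), np.float64(0.02853604189892269), -0.0012, -12.366666666666667) [0.0509, 0.0091, -0.0003] [0.0002, -0.0001, -0.0082]
(np.float64(0.5066739185108529), np.float64(0.025443193921992395), -0.0012, -10.950000000000001) [0.0637, 0.0136, -0.0003] [0.0002, -0.0001, -0.0121]
(np.float64(0.5112161874464971), np.float64(0.022461733050277564), -0.0012, -9.533333333333335) [0.0766, 0.0178, -0.0003] [0.0002, -0.0001, -0.0161]
(np.float64(0.5158307785872795), np.float64(0.01959348190773471), -0.0012, -8.116666666666669) [0.0896, 0.0217, -0.0003] [0.0002, -0.0001, -0.02]
(np.float64(0.5205148709455285), np.float64(0.0168401939
[... 284 characters left out ...]
0.011685168597248708), -0.0012, -3.866666666666668) [0.1292, 0.0313, -0.0002] [0.0002, -0.0001, -0.0318]
(np.float64(0.5349553186649239), np.float64(0.009286582645529666), -0.0012, -2.450000000000001) [0.1426, 0.0339, -0.0002] [0.0002, -0.0001, -0.0358]
(np.float64(0.5398883826736862), np.float64(0.0070092606439807635), -0.0012, -1.0333333333333343) [0.156, 0.0361, -0.0002] [0.0002, -0.0001, -0.0397]
(np.float64(0.5448762410272006), np.float64(0.004854594763022906), -0.0012, 0.3833333333333324) [0.1694, 0.038, -0.0002] [0.0002, -0.0001, -0.0436]
(np.float64(0.5499158445524209), np.float64(0.002823902191048584), -0.0012, 1.7999999999999992) [0.1829, 0.0396, -0.0002] [0.0002, -0.0001, -0.0476]
```

View pics/wrist3.png

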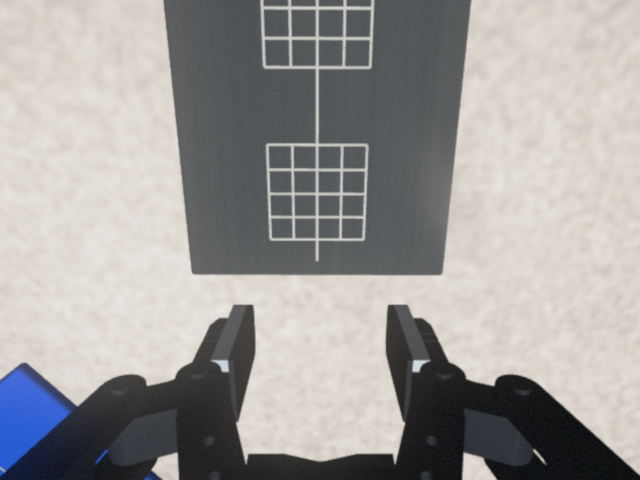

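The plate is centred ahead of the fingers, with its rear edge at row 272 and columns 192–442, about 10 mm off. Next is the first half of the arc push.

>>> play_rows(
  motion=[
    [[0.012, 0, 0], [0, 0, 0]],
    [[0.024, 0, 0], [0, 0, 0]],
    [[0.032, 0.002, 0], [0, 0, -0.002]],
    [[0.038, 0.0043, 0], [0, 0, -0.0043]],
    [[0.051, 0.0091, 0], [0, 0, -0.0082]],
    [[0.064, 0.0136, 0], [0, 0, -0.0121]],
    [[0.077, 0.0178, 0], [0, 0, -0.016]],
    [[0.077, 0.0178, 0], [0, 0, -0.016]],
  ],
)

```text
t: 5.5
eef_pos: [0.5125, 0.0217, -0.0012]
tool_rot: [0.001, 0.997, -0.083, 0.001]
contact_force: [0.6, -0.1, 0.2]
gripper_width: 0.586
```

```bash
cat > look.py <<'E'
from meas import *
def look(name,roi=(300,150,440,275)):
    c=cam('wrist'); save(c,'w'+name); c=cam('top')
    cv2.imwrite('pics/t'+name+'.png',cv2.resize(c['pixels'][120:300,260:480,::-1],None,fx=3,fy=3,interpolation=cv2.INTER_CUBIC))
E
python3 - <<'E'
from look import *
look('4')
def tcp(com,h,off=.086): a=np.radians(h); return com[0]-off*np.cos(a),com[1]-off*np.sin(a),-.0012,h
com=np.array([.5765,.0125]); h=-15.2; T=[]
for i in range(12):
    h2=h+17/12; a=np.radians((h+h2)/2); com=com+.005*np.array([np.cos(a),np.sin(a)]); h=h2; T.append(tcp(com,h))
go(T[3:])
E
```

```text
t 5.6 pos [ 0.5118  0.0222 -0.0013] head -9.596193169009613 tilt z [ 0.0008 -0.0012 -1.    ] F [-0.2318 -0.3547  0.785 ] w 0.5858896338060614
(np.float64(0.5112161874464971), np.float64(0.022461733050277564), -0.0012, -9.533333333333335) [-0.0015, -0.0003, -0.0002] [0.0002, -0.0002, -0.0002]
(np.float64(0.5158307785872795), np.float64(0.01959348190773471), -0.0012, -8.116666666666669) [0.0111, 0.0048, -0.0002] [0.0002, -0.0002, -0.0041]
(np.float64(0.5205148709455285), np.float64(0.016840193911051352), -0.0012, -6.700000000000002) [0.0238, 0.0097, -0.0002] [0.0002, -0.0002, -0.008]
(np.float64(0.5252656010461509), np.float64(0.01420355219774893), -0.0012, -5.283333333333335) [0.0366, 0.0142, -0.0002] [0.0002, -0.0002, -0.012]
(np.float64(0.5300800646771298), np.float64(0.011685168597248708), -0.0012, -3.866666666666668) [0.0495, 0.0184, -0.0001] [0.0002, -0.0001, -0.0159]
(np.float64(0.5349553186649239), np.float64(0.009286582645529666), -0.0012, -2.450000000000001) [0.0625, 0.0223, -0.0001] [0.0002, -0.0001, -0.0199]
(np.float64(0.5398883826736862), np.float64(0.0070092606439807635), -0.0012, -1.0333333333333343) [0.0756, 0.0258, -0.0001] [0.0002, -0.0001, -0.0238]
(np.float64(0.5448762410272006), np.float64(0.004854594763022906), -0.0012, 0.3833333333333324) [0.0888, 0.0291, -0.0001] [0.0002, -0.0001, -0.0277]
(np.float64(0.5499158445524209), np.float64(0.002823902191048584), -0.0012, 1.7999999999999992) [0.1021, 0.032, -0.0001] [0.0002, -0.0001, -0.0317]
```

View pics/w4.png

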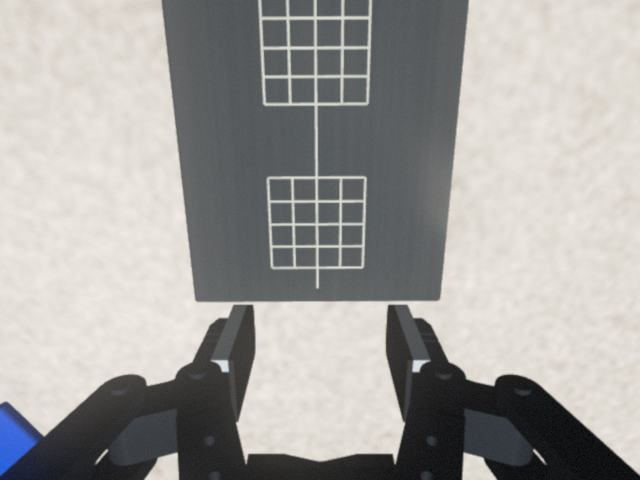

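View pics/t4.png

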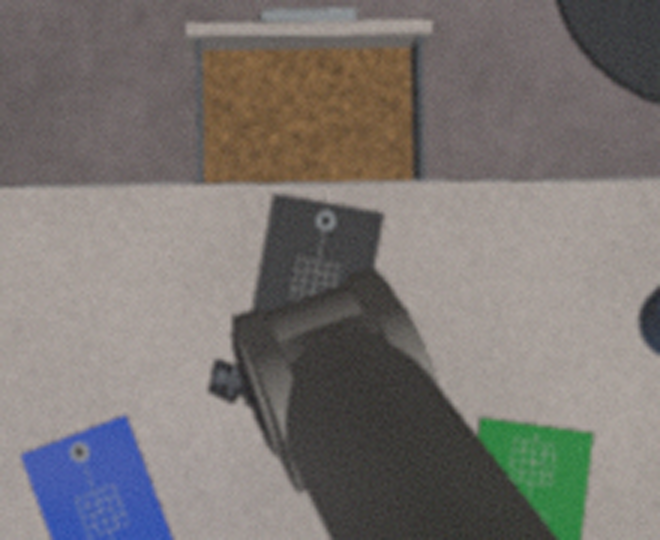

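The push works: the wrist view shows the rear edge flat against both tips at row 300, and the top view shows the plate turned towards square. I'll continue the arc.

>>> play_rows(
  motion=[
    [[0.011, 0.0048, 0], [0, 0, -0.004]],
    [[0.024, 0.0097, 0], [0, 0, -0.008]],
    [[0.0366, 0.0142, 0], [0, 0, -0.012]],
    [[0.0495, 0.0184, 0], [0, 0, -0.016]],
    [[0.0625, 0.0223, 0], [0, 0, -0.02]],
    [[0.0756, 0.0258, 0], [0, 0, -0.0238]],
    [[0.089, 0.029, 0], [0, 0, -0.0277]],
    [[0.102, 0.032, 0], [0, 0, -0.0317]],
  ],
)

```text
t: 6.4
eef_pos: [0.5504, 0.0026, -0.0013]
tool_rot: [0.001, 1.0, 0.017, 0.0]
contact_force: [-0.1, -1.1, 0.9]
gripper_width: 0.586
```

```bash
python3 - <<'E'
from look import *
look('5')
go([(.555,.003,-.0012,1.8),(.56,.0032,-.0012,1.8)])
E
```

```text
t 6.5 pos [ 0.5509  0.0024 -0.0012] head 1.835892368352269 tilt z [ 0.0019 -0.0011 -1.    ] F [ 1.0492 -0.054   0.6757] w 0.5807243369385414
(0.555, 0.003, -0.0012, 1.8) [0.0102, -0.0011, 0.0001] [0.0002, -0.0003, 0.0001]
(0.56, 0.0032, -0.0012, 1.8) [0.0227, -0.0012, 0.0001] [0.0002, -0.0003, 0.0001]
```

View pics/w5.png

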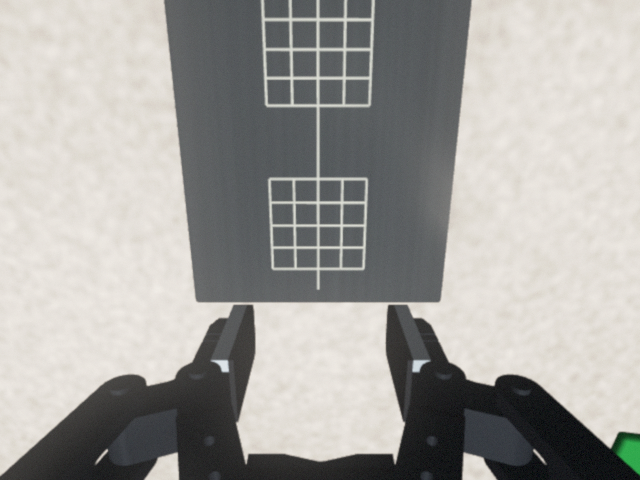

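View pics/t5.png

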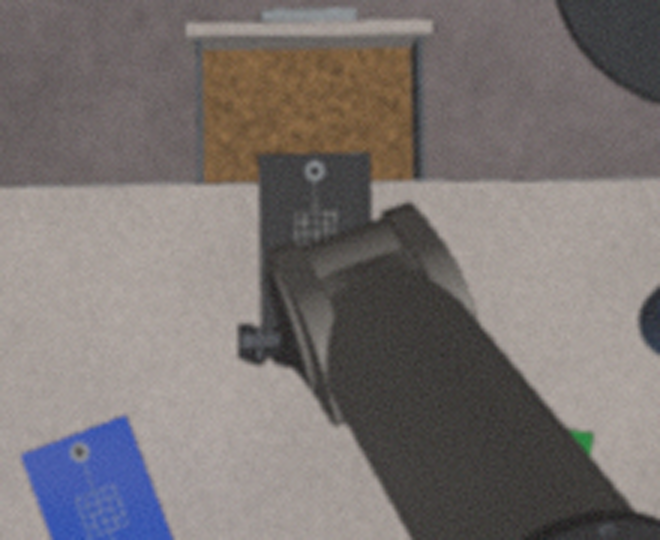

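The plate is now square, over the cork, and sticking out by about 28/3 px. I'll measure the overhang in the top picture.

```bash
cat >> look.py <<'E'
def overhang(c):
    dv,p0,_=edge(c); 
    if dv[1]>0: dv=-dv
    n=np.array([-dv[1],dv[0]]);  # outward
    if n[0]<0:n=-n
    g=cv2.GaussianBlur(c['pixels'].astype(np.float32),(3,1),0)
    # front side of plate: cork (red) -> plate (grey), columns inside plate
    rb=g[:,:,0]-g[:,:,2]
    us=[];vs=[]
    for u in range(349,382,1):
        col=rb[150:185,u]; hi=np.median(col[:10]); lo=np.median(col[-10:]) if 0 else 0
        th=hi/2; k=np.where(col<th)[0]
        k=[i for i in k if (col[i:i+3]<th).all()]
        if k and k[0]>0: i=k[0]; us.append(u); vs.append(150+i-1+(col[i-1]-th)/(col[i-1]-col[i]))
    p=onplane(c,us,vs,.005); d2,q0=linefit(p); q=p[:,:2].mean(0)
    print('n',n,'overhang mm',1e3*(q-p0)@n,'std',1e3*np.std((p[:,:2]-q0)@np.array([-d2[1],d2[0]])),'angle rel edge',np.degrees(np.arctan2(d2[0]*dv[1]-d2[1]*dv[0],abs(d2@dv))), 'front y span',p[:,1].min(),p[:,1].max())
    return n,p0
E
python3 - <<'E'
from look import *
c=cam('top'); overhang(c)
rb=c['pixels'][:,:,0].astype(int)-c['pixels'][:,:,2]
print(rb[163:185,365]); print(rb[175,325:402])
E
```

```text
n [0.9995 0.0315] overhang mm 23.17342476640387 std 0.30271897427218697 angle rel edge 0.01172722 front y span -0.03132035868166014 0.04539186142079504
[57 57 51 51 52 57 53 39 15 -4 -1 -6 -1 -2 -3 -2 -3 -1  1  1  0  0]
[  2  -7  11  44  64  59  58  61  53  59  56  52  54  49  52  53  56  56
  61  63  48  23  -5  -3   0  -2  -1   0   1   2   3   1  -1   3   0   1
  -4  -4  -8  -6  -1  -8  -5  -5   1  -1   2   1   1  -1  -3  -1   0  -1
   1   0   3   0  29  52  62  62  56  56  57  63  59  56  59  55  55  54
  27  11  -3 -10  -3]
```

The overhang is 23 mm and the plate is square to the edge. I'll push 16.5 mm more, straight ahead, then draw back.

>>> play_rows(
  motion=[
    [[0.01, 0, 0], [0, 0, 0]],
    [[0.02, 0, 0], [0, 0, 0]],
    [[0.03, 0, 0], [0, 0, 0]],
    [[0.038, 0, 0], [0, 0, 0]],
    [[0.0412, 0, 0], [0, 0, 0]],
    [[0.0412, 0, 0], [0, 0, 0]],
  ],
)

```text
t: 7.15
eef_pos: [0.5674, 0.0033, -0.0011]
tool_rot: [0.0, 1.0, 0.016, 0.001]
contact_force: [-0.4, -1.5, -0.8]
gripper_width: 0.588
```

```bash
python3 - <<'E'
from look import *
c=cam('top'); overhang(c); go([])
E
```

```text
n [0.9995 0.0316] overhang mm 39.349708577324236 std 0.2724668517066915 angle rel edge -0.73182744 front y span -0.031100766812306807 0.04568055680525824
t 7.2 pos [ 0.5673  0.0033 -0.0011] head 1.7993889212498573 tilt z [ 0.0021 -0.0009 -1.    ] F [0.1885 0.1127 0.1514] w 0.5795835477357739
```

The overhang is 39.3 mm. Now I'll draw back, then up and away.

>>> play_rows(
  motion=[
    [[-0.02, 0, 0], [0, 0, 0]],
    [[-0.06, 0, 0], [0, 0, 0]],
    [[-0.1, 0, 0], [0, 0, 0]],
    [[-0.12, 0, -0.1], [0, 0, 0]],
    [[-0.12, 0, -0.2], [0, 0, 0]],
    [[-0.12, 0, -0.32], [0, 0, 0]],
    [[-0.12, 0, -0.44], [0, 0, 0]],
    [[-0.12, 0, -0.5], [0, 0, 0]],
  ],
)

```text
t: 8.0
eef_pos: [0.5199, 0.0022, 0.2031]
tool_rot: [0.001, 1.0, 0.016, 0.004]
contact_force: [1.0, -1.2, -0.3]
gripper_width: 0.584
```

>>> play_rows(
  motion=[
    [[0, 0.12, 0], [0, 0, 0]],
    [[0, 0.24, 0], [0, 0, 0]],
    [[0, 0.36, 0], [0, 0, 0]],
    [[0, 0.48, 0], [0, 0, 0]],
    [[0, 0.6, 0], [0, 0, 0]],
    [[0, 0.7, 0], [0, 0, 0]],
    [[0, 0.7, 0], [0, 0, 0]],
    [[0, 0.7, 0], [0, 0, 0]],
  ],
)

```text
t: 8.8
eef_pos: [0.5277, -0.2784, 0.2029]
tool_rot: [0.0, 1.0, 0.014, 0.003]
contact_force: [-0.1, 0.9, -0.0]
gripper_width: 0.587
```

```bash
python3 - <<'E'
from look import *
c=cam('top'); overhang(c); go([]); save(c,'top6'); 
k=platemask(c,(340,150,390,235)); r=cv2.minAreaRect(k.astype(np.float32)); print(r); b=cv2.boxPoints(r); print(onplane(c,b[:,0],b[:,1],.005))
s=cam('scene'); save(s,'scene6')
E
```

```text
n [0.9995 0.0317] overhang mm 39.2013603813482 std 0.22591397766818136 angle rel edge -0.57396126 front y span -0.031100713390302764 0.045681414023190973
t 8.85 pos [ 0.5282 -0.2768  0.2031] head 1.8081421719213386 tilt z [ 0.0072 -0.0002 -1.    ] F [ 0.0929 -0.264  -0.3876] w 0.5839138734985095
((366.1246032714844, 188.71047973632812), (76.00118255615234, 46.401939392089844), 83.34557342529297)
[[ 0.7509  0.071   0.005 ]
 [ 0.7662 -0.0397  0.005 ]
 [ 0.5836 -0.0629  0.005 ]
 [ 0.5684  0.0464  0.005 ]]
```

View pics/top6.png

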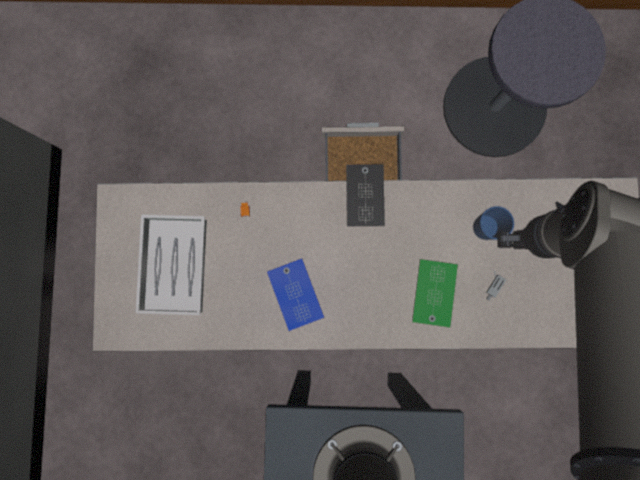

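View pics/scene6.png

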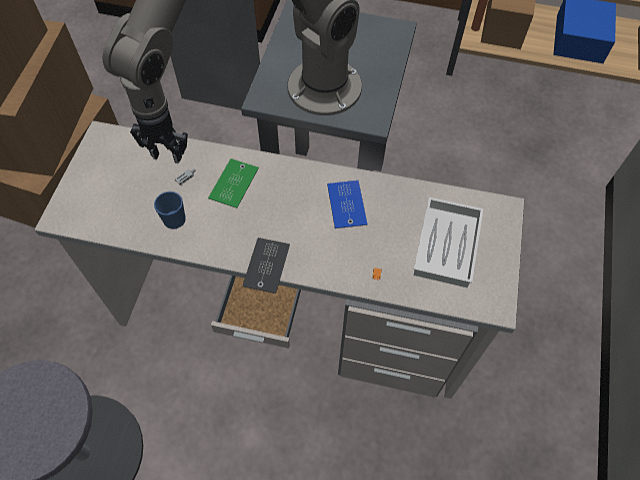

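The top view shows the plate at columns 347–384, within the tray's 328–397, with its front at row 164 and the edge at row 181. The headshell, guard, cup, white tray and pull-out tray sit at the same pixels as before. I'm handing in.

```bash
python3 -c "
from station import bot
print(bot.hand_in())"
```

```text
the job is handed in; nothing more can be done
None
```

The black plate is in place and the job is handed in, at about 9 s on the robot's clock. I set both fingertips against its rear edge, pushed it along a gentle arc to square it, then pushed straight out and drew the arm clear.

Last checks, from the top camera with the arm clear:
- **Overhang:** 39.2 mm by camera. The arm's own position put it at about 41 mm, so the two differ by 1–2 mm.
- **Squareness:** the hole end is within about 0.6–0.7° of the front edge. The tool's heading matched the edge to about 0.1°.
- **Over the tray:** the plate end spans columns 347–384 in the picture, inside the tray's 328–397.
- **Bystanders:** the pull-out tray, headshell, guard, cup, white tray and the two decoy plates showed no visible movement from the first pictures.
- **Force:** the highest reading was 20 N, when I touched the fingertips to the counter to find its height. I read force only at the end of each move.

One check failed: a rectangle fitted to the final plate outline took in shadow from the tray, so I discarded it. The figures above come from the plate's front edge and the counter edge.

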